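Lift a cleaned bronze collar from its drawer with sprung tongs

ROBOT

A 6-joint arm with a two-finger parallel gripper is mounted at the origin on the work surface; the furniture and walls round the work are solid. World frame = base frame: x ahead of the robot, y to its left, z up, the work surface at z = 0. Lengths are in m, angles in rad, forces in N, time in s.
With the tool pointing down it reaches from about 0.15 to 0.775 m from the base axis. Payload 6.1 kg.
Tool frame: the origin (TCP) lies on the centre line of the jaws, within the pads' length; the fingertips stand ahead of it and the grasp point (between the pads) lies 2 mm behind it (env.tip_extent is the z of the fingertips in the tool frame, in m); z points along the fingers, y is the line along which they close (so a half turn about z gives the same grasp; the last joint's range is limited). The gripper opens to 85 mm and grips with 20 to 120 N. Pads are 22 mm wide; open, the fingers measure 114 mm over their backs; the gripper's body (76 mm by 85 mm) begins 54 mm behind the grasp point. The pads swing forward as they close: fully open they stand 13 mm farther back than shut.
Start: joints at [1.181, 0.126, -0.04, 1.405, 0, 1.571], TCP at [0.199, 0.486, 0.248] pointing down, gripper open.
Joint ranges: [-2.72, 2.72], [-0.95, 1.95], [-1.27, 1.35], [-1.78, 2.02], [-1.46, 1.47], [-3.14, 3.14]. Speed limits (rad/s): [2.39, 2.39, 3.01, 3.14, 3.14, 3.14].

INTERFACE

Orientations are given as a unit quaternion [x, y, z, w].
In Python, from workcell import env, optics gives the robot as it stands.
- The arm moves only by the tool arm_command, never from a script. Its argument "deltas" is a list of rows, each an object with "slide": the shift along the tool's x, y, z in mm, a list of three; "angular": the turn, a rotation vector about the tool's x, y, z in rad, a list of three; "claw": the opening, from 0 (shut) to 1 (fully open). A call has exactly 5 rows; each row shifts and turns the commanded pose from where the row before left it, along the tool's axes as they then stand; what a row does not reach is not made up. A row lasts 1/10 s, in which the tool goes at most 50 mm and 8.59 degrees, less where a joint would pass 70% of its speed; a pose out of reach is approached as far as the arm can. A call with a gripper value outside its range is refused whole. The fingers move at their own pace and stop on an object; "grip_force" is the grip in N (left out, the last holds). Time passes only in rows, so rows that do not move let the fingers close, or fill a call up. It gives the time, the measured TCP pose, the force, the opening and the grip force at its end, in the units of the state.
- env.get_state(): the state, without advancing time (a new reading comes with each control period).
- optics.read_camera(name): name is "scene" or "top" or "wrist"; returns the picture (420x560x3 uint8, red, green, blue); there is no depth.
- optics.camera_model(name): a dict with "mtx" (3x3 intrinsics, pixels), "k1" (the pictures are not rectified: a ray, as slopes to the right and down, at radius r is drawn at 1 + k1 r^2 times it, then the intrinsics apply), "R" (3x3) and "t" (3): a world point X has camera coordinates R X + t; the wrist camera has in their place "mount" (4x4, takes a point from camera to tool coordinates, whose origin is the TCP and whose axes are the flange's). Camera axes: x right, y down, z forward; pixel columns grow to the right and rows downward; lengths in m; the calibration is good to about 2 mm. A picture is of the moment at which its call begins: read the wrist's pose just before it. camera_model takes no time and is no camera call.
- env.close_job(): hands the job in; it is judged then, once.
The state is a dict: "t": time; "q": joint angles; "qd": joint speeds; "joint_efforts": joint torques, N m; "ee_pos": TCP position; "tcp_rot": TCP orientation; "contact_force": force on the tool from outside, world axes, zero at the start; "torque": the same for the moment, N m; "finger_gap": opening from 0.0 (shut) to 1.0 (fully open); "finger_force": force on a finger pad.
Only numpy, scipy, OpenCV 4.12 (cv2) and the standard library are available. Lean on these libraries where they do the work, as an engineer would, in place of code of your own. Each camera call takes 0.05 s, during which the arm holds its last target. There are 200 camera calls.

TASK

The turned bronze collar in the small drawer unit has been cleaned for lacquering and must not get finger marks: pull the drawer fully open by its handle, then take the sprung tongs from their holder, close them on the collar and lift it out. Finish while still holding it: the collar hangs steady in the squeezed tongs, clear of the drawer unit and plainly higher than its roof. The gripper itself must never touch the collar or the hex nut beside it; the drawer stays open with the nut in it, and the red-lidded tin and the blue burr case are left where they are.

Things in the scene. Friction and masses are not known exactly. Their poses are not given: they have to be found in the camera images.
- drawer_unit: low grey steel drawer unit with one blue-fronted drawer, 170 deep (x) x 165 wide (y) x 74 high mm, fixed; origin under the centre of its footprint, front towards its own -x. Inside, the drawer is 147 mm wide (y) and 149 mm long, floor 14 mm above the bench, side and rear walls 50 mm and front panel 69 mm above the bench; front panel's inner face 85 mm before the unit's origin when shut
- unit_drawer (a joint): how far the drawer is pulled out, along the unit's -x, in m: 0 shut, 0.13 fully open; it slides with light friction (a few N) and stays where it is left
- unit_drawer_handle (a point): middle of the drawer's steel bow handle: a 10 mm thick straight bar, 76 mm long along the unit's y, 40 mm in front of the drawer's front panel, 54 mm above the bench (20 mm below the top of the unit's roof); moves with the drawer
- collar: turned bronze collar, a stepped ring 52 mm in diameter and 20 mm high (widest in its lower half), 0.12 to 0.22 kg, lying flat on the drawer floor in one side of the drawer; origin at the centre of its underside, z up. It may not be touched by the gripper
- nut: small plain hex nut, 24 x 27 x 13 mm, lying in the other side of the drawer; origin at the centre of its underside. Stays in the drawer, not to be touched by the gripper
- tong_holder: aluminium sheet holder, fixed: an open box 50 (x) x 110 (y) x 60 high mm with 3 mm walls and floor, on a small foot plate; the tongs stand in it; origin under its centre. A fixed curved dark visor, 150 mm high, stands between it and the drawer unit and a vice 120 mm high behind it: carry the tongs across with the jaws more than 160 mm above the bench
- tongs: sprung steel tongs, 147 mm tall, 70 g, standing upright in the holder, jaws down; they come out straight upward. Origin midway between the feet of the open jaws; z up towards the hinge pin (140 mm above the origin), y the line along which the two arms close, x along the pin. White nylon cup jaws fit the 52 mm collar: 38 mm wide (x), 23 tall, at rest 78 mm apart and 100 mm over their backs
- tongs_grip (a point): point midway between the two red grip pads of the tongs, 100 mm above the tongs' origin and 47 mm below the top of the knuckle. Pads are 24 mm wide (x), 40 mm tall, slightly crowned with a 20 mm tall flat at this height; over their outer faces they measure 47 mm at rest and about 41 mm when the jaws close on the collar; squeeze them along the tongs' y
- tongs_left (a joint): angle by which each arm is squeezed from rest, in rad (both alike): 0 open, 0.095 closed on the collar, 0.16 fully shut. Jaws move about 3.4 times as far as the pads: at 45 mm over the pads (carrying) they are about 70 mm apart. Springs push each pad out with about 7 N at rest, 13 N on the collar; a grip of 40 to 60 N holds the collar well. Jaw feet sink 3 mm on closing
- paste_tin: round white tin with red lid, 65 mm in diameter, 32 mm high, bystander on the bench; origin under its centre
- burr_box: flat blue burr case, 69 x 110 x 24 mm, bystander on the bench; origin under its centre

How it is judged:
On the way, in this order (a step that is already met when the one before it is completed fails the run):
1. the drawer is pulled fully open (value of joint unit_drawer above 0.115 m), for 0.2 s.
2. the fingers hold the tongs, drawn up out of their holder (height (world z) of tongs above 0.068 m and contact force between the fingers and tongs above 1 N), for 0.2 s.
3. the tongs are closed on the collar and it has left the drawer floor (contact force between tongs and collar above 1 N and height (world z) of collar above 0.03 m and contact force between drawer_unit and collar below 0.05 N), for 0.1 s.
At the end, for the whole second after the job is handed in: fingers squeeze the tongs (>2 N), tongs hold the collar (>1 N, within 30 mm of the tongs' origin), its underside over 85 mm above the bench (11 mm above the unit's roof), clear of the unit, slower than 30 mm/s; drawer over 105 mm open, nut still in it (height (world z) of collar above 0.085 m and contact force between tongs and collar above 1 N and distance between tongs and collar below 0.03 m and contact force between the fingers and tongs above 2 N and contact force between drawer_unit and collar below 0.05 N and linear speed of collar below 0.03 m/s and value of joint unit_drawer above 0.105 m and z of nut in the frame of drawer_unit below 0.045 m and horizontal distance between nut and unit_drawer_handle below 0.205 m); the arm keeps its last pose, push and grip.
It fails at once if the gripper or arm touches the cleaned collar (contact force between any of the fingers, the arm and collar above 0.2 N).
It fails at once if the gripper or arm touches the nut (contact force between any of the fingers, the arm and nut above 0.2 N).
It fails at once if the tin or the burr case is pushed more than 30 mm away (distance of any of paste_tin, burr_box from where it was at the start of the episode above 0.03 m).
It also fails if it takes over 64 s, if anything falls off the work surface, if the arm or the gripper's body presses on something with over 40 N, if the wrist force passes 120 N, or if a joint passes its speed limit or range.

## Working session

There is one attempt and no reset: what is moved stays moved. The work goes in short steps, Python scripts to look and compute and a tool call to move; the robot and the scene stay as the last step left them, time stands still between calls to the robot, and variables do not carry over. Pictures are saved under pics/ and viewed, at most 14 in all, crops included, and the job is handed in when it is done.

Besides the shell and the picture viewer there is one more tool, called after "Call:" as name(argument=value, ...) on one line, values as JSON. arm_command: Moves the arm, as the interface text tells. Its arguments: {"type":"object","properties":{"deltas":{"type":"array"},"grip_force":{"type":"number"}},"required":["deltas"]}

```bash
mkdir -p pics
python3 - <<'E'
from workcell import env, optics
import cv2,numpy as np
s=env.get_state(); print(s, env.tip_extent)
for n in ("scene","top"):
    cv2.imwrite(f"pics/{n}0.png",optics.read_camera(n)[:,:,::-1])
    m=optics.camera_model(n); print(n,{k:np.round(v,4).tolist() for k,v in m.items()})
print(optics.camera_model("wrist"))
E
```

```text
{'t': 0.0, 'q': array([ 1.18102529e+00,  1.26350358e-01, -4.06063607e-02,  1.40542309e+00,
       -1.25502314e-05,  1.57078892e+00]), 'qd': array([ 0.00361497, -0.001708  , -0.00011816,  0.00011544, -0.00047394,
       -0.00119051]), 'joint_efforts': array([ 5.60541412e-04, -4.35914218e+01,  3.52923882e+01,  1.71618420e-02,
       -3.11897281e-05, -2.22470831e-06]), 'ee_pos': array([0.19934151, 0.48525778, 0.24754477]), 'tcp_rot': array([ 1.93650519e-01,  9.81070257e-01, -7.77966374e-04, -1.47170247e-04]), 'contact_force': array([-0.14307841, -0.54874844,  0.09050323]), 'torque': array([-0.068376  , -0.0107713 , -0.00405259]), 'finger_force': 0.0, 'finger_gap': 0.9984209903690863} 0.017
scene {'mtx': [[390.8966, 0.0, 281.8304], [0.0, 390.8966, 210.3824], [0.0, 0.0, 1.0]], 'k1': 0.0065, 'R': [[0.7582, -0.6519, 0.0128], [-0.4181, -0.5011, -0.7577], [0.5004, 0.5691, -0.6525]], 't': [-0.4346, 0.375, 0.6323]}
top {'mtx': [[432.9758, 0.0, 270.581], [0.0, 432.9758, 204.9907], [0.0, 0.0, 1.0]], 'k1': -0.1252, 'R': [[0.007, -0.9999, 0.0157], [-0.9946, -0.0086, -0.1033], [0.1034, -0.0149, -0.9945]], 't': [0.032, 0.6032, 1.025]}
{'mtx': array([[344.31296361,   0.        , 280.03232135],
       [  0.        , 344.31296361, 208.37848678],
       [  0.        ,   0.        ,   1.        ]]), 'k1': -0.08347329708888608, 'mount': array([[-1.23238450e-04, -9.47113194e-01, -3.20899645e-01,
         8.19319116e-02],
       [ 9.99999848e-01,  5.54508425e-05, -5.47699751e-04,
         4.75291212e-04],
       [ 5.36527817e-04, -3.20899664e-01,  9.47113044e-01,
        -1.24789178e-01],
       [ 0.00000000e+00,  0.00000000e+00,  0.00000000e+00,
         1.00000000e+00]])}
```

View pics/scene0.png

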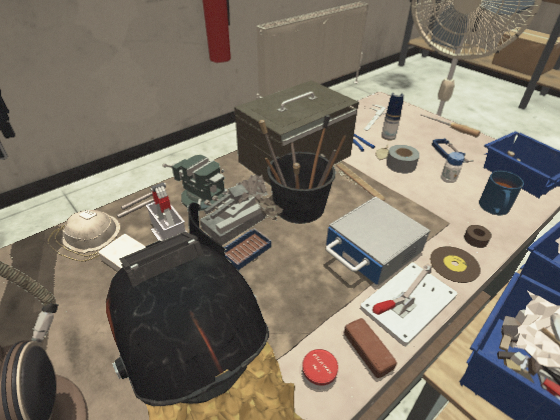

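View pics/top0.png

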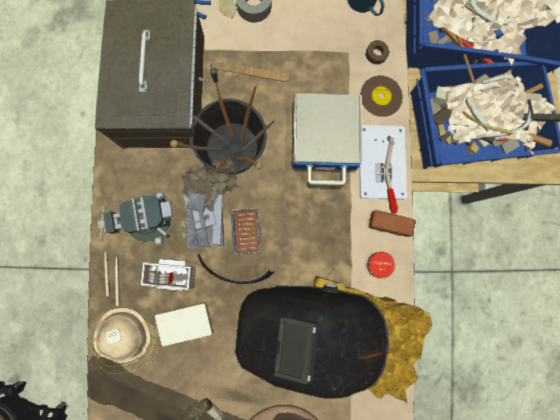

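The scene view shows the shut drawer unit, with its handle near (348,262), and the holder with the red-padded tongs near (163,215). In the top view the roof is at (327,128), the handle at (327,178), the holder at (165,275), the visor arc at (235,275), the burr case at (246,231) and the tin at (381,264).

```bash
cat > h.py <<'E'
import numpy as np, cv2
from workcell import env, optics
from scipy.spatial.transform import Rotation as Rn
def cam(n,s=None):
    m=optics.camera_model(n)
    if n!="wrist": return m
    R=Rn.from_quat(s["tcp_rot"]).as_matrix(); T=np.eye(4); T[:3,:3]=R; T[:3,3]=s["ee_pos"]
    T=T@m["mount"]; m["R"]=T[:3,:3].T; m["t"]=-m["R"]@T[:3,3]; return m
def ray(m,uv):
    p=cv2.undistortPoints(np.float64(uv).reshape(-1,1,2),m["mtx"],np.array([m["k1"],0,0,0.])).reshape(-1,2)
    d=np.c_[p,np.ones(len(p))]@m["R"]; return -m["R"].T@m["t"],d
def onz(m,uv,z):
    c,d=ray(m,uv); return c+d*((z-c[2])/d[:,2])[:,None]
def pix(m,X):
    X=np.float64(X).reshape(-1,1,3)
    return cv2.projectPoints(X,cv2.Rodrigues(m["R"])[0],m["t"],m["mtx"],np.array([m["k1"],0,0,0.]))[0].reshape(-1,2)
def blob(mask,near):
    n,l,st,c=cv2.connectedComponentsWithStats(mask.astype(np.uint8)); i=1+np.argmin([np.hypot(*(x-near)) for x in c[1:]]) if near is None else l[near[1],near[0]]
    return l==i,c[i],st[i]
def cross(m1,u1,m2,u2):
    c1,d1=ray(m1,u1);c2,d2=ray(m2,u2);d1,d2=d1[0],d2[0]
    k=np.linalg.lstsq(np.c_[d1,-d2],c2-c1,rcond=None)[0]; a,b=c1+k[0]*d1,c2+k[1]*d2
    return (a+b)/2,np.linalg.norm(a-b)
E
python3 - <<'E'
from h import *
t=cv2.imread("pics/top0.png"); s=cv2.imread("pics/scene0.png"); T=cam("top");S=cam("scene")
hsv=cv2.cvtColor(t,cv2.COLOR_BGR2HSV)
print("roof",t[128,327],"handle",t[182,327], "holder",t[275,148])
m=(np.abs(t.astype(int)-t[128,327]).max(2)<25)
b,c,st=blob(m,(327,128)); 
cs=cv2.findContours(b.astype(np.uint8),0,1)[0]; cs=max(cs,key=cv2.contourArea)
r=cv2.minAreaRect(cs); P=onz(T,cv2.boxPoints(r),0.074); print("roof",st,P.round(4), np.linalg.norm(np.diff(P,axis=0),axis=1))
m=(hsv[:,:,1]<60)&(hsv[:,:,2]>150); m[:168]=0;m[190:]=0;m[:,:300]=0;m[:,352:]=0
ys,xs=np.nonzero(m); print("handle mask",xs.min(),xs.max(),ys.min(),ys.max())
for x in range(300,352,4): 
    y=np.nonzero(m[:,x])[0]; print(x,y.min() if len(y) else '',y.max() if len(y) else '',end=' | ')
big=np.hstack([cv2.resize(t[160:300,130:290][0:140,0:160],None,fx=2.5,fy=2.5,interpolation=2),cv2.resize(s[175:275,130:290],None,fx=2.5,fy=2.5,interpolation=2)[:350].copy() if 0 else cv2.resize(s[175:315,130:290],None,fx=2.5,fy=2.5,interpolation=2)])
h2=cv2.resize(t[160:200,290:365],None,fx=5,fy=5,interpolation=2)
hh=np.zeros((200,800,3),np.uint8);hh[:,:375]=h2
hh[:,400:800]=cv2.resize(t[255:295,130:210],None,fx=5,fy=5,interpolation=2)
cv2.imwrite("pics/z1.png",np.vstack([big,hh]))
E
```

```text
roof [175 198 199] handle [215 230 231] holder [ 87  97 100]
roof [  294    32   157   350 16116] [[ 0.9339  0.0403  0.074 ]
 [ 1.0444 -0.2962  0.074 ]
 [ 0.2207 -0.5063  0.074 ]
 [ 0.1457 -0.1799  0.074 ]] [0.35411876 0.85003343 0.33492237]
handle mask 308 345 168 184
300   | 304   | 308 168 181 | 312 180 183 | 316 180 183 | 320 180 183 | 324 180 183 | 328 180 184 | 332 180 184 | 336 180 184 | 340 181 184 | 344 168 183 | 348   |
```

View pics/z1.png

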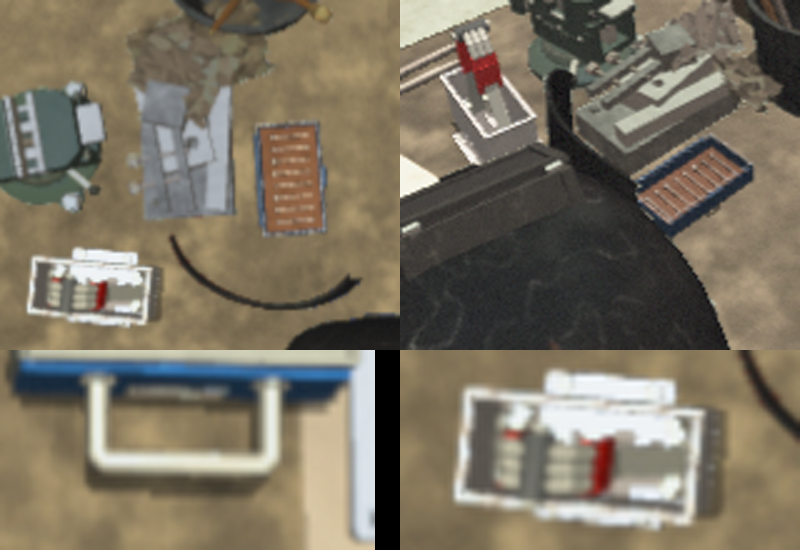

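The zoom shows the handle bar centre at top pixel (327,182.4). The holder rim corners are near (142.4,262.6), (190.6,266.6), (188.4,289.4) and (141.6,285), and the tongs' red pads and knuckle lie left of centre in the holder.

```bash
cat >> h.py <<'E'
def plan(pos,ydir_deg,s=None):
    """total tool-frame slide (mm) and z turn (rad) to a tool-down pose whose y axis has world yaw ydir_deg; split turn first"""
    s=s or env.get_state(); R=Rn.from_quat(s["tcp_rot"])
    a=np.radians(ydir_deg); y=np.array([np.cos(a),np.sin(a),0]); z=np.array([0,0,-1.]); G=Rn.from_matrix(np.c_[np.cross(y,z),y,z])
    d=np.array(pos)-s["ee_pos"]
    print("cur",s["ee_pos"].round(4),"turn tool",(R.inv()*G).as_rotvec().round(4),"slide in final axes mm",(G.inv().apply(d)*1000).round(1),"in current axes",(R.inv().apply(d)*1000).round(1),"t",round(s["t"],2))
E
python3 - <<'E'
from h import *
T=cam("top");S=cam("scene")
g=lambda uv,z:onz(T,uv,z).round(4).tolist()
t=cv2.cvtColor(cv2.imread("pics/top0.png"),cv2.COLOR_BGR2HSV)
print("bar",g([[309.5,182],[327,182.2],[344,182.6]],.057))
print("roof front/back",g([[294,162],[360,165],[361,94],[293,94]],.074))
H=np.array(onz(T,[[142.4,262.6],[190.6,266.6],[188.4,289.4],[141.6,285]],.06));print("rim",H.round(4),H.mean(0))
print(np.degrees(np.arctan2(*(H[0]-H[1])[[0,1]])),np.degrees(np.arctan2(*(H[3]-H[2])[[0,1]])))
print("knuckle",g([[161,279]],.145))
# heights: helmet top front edge
for n,a,b in (("bar",(327,182.2),(348,263)),("helmet?",(332,287),(194,237)),("visor",(200,256),(190,208)) ): print(n,cross(T,a,S,b))
plan([.3,.36,.36],0)
E
```

```text
bar [[0.6565, -0.0559, 0.057], [0.6565, -0.0981, 0.057], [0.656, -0.1393, 0.057]]
roof front/back [[0.7013, -0.0174, 0.074], [0.6962, -0.1753, 0.074], [0.8734, -0.182, 0.074], [0.8697, -0.0152, 0.074]]
rim [[0.4606 0.3387 0.06  ]
 [0.453  0.2238 0.06  ]
 [0.3998 0.228  0.06  ]
 [0.4081 0.3393 0.06  ]] [0.43036487 0.28243347 0.06      ]
3.8096304499315767 4.268973410830346
knuckle [[0.4289, 0.2732, 0.145]]
bar (array([ 0.66558705, -0.10638265,  0.04074552]), np.float64(0.017260224658476063))
helmet? (array([ 0.38923021, -0.0583742 ,  0.27290637]), np.float64(0.07986520002451093))
visor (array([0.47162805, 0.19846107, 0.11149218]), np.float64(0.01637043485583148))
cur [0.1994 0.4853 0.2476] turn tool [-1.300e-03  9.000e-04  1.181e+00] slide in final axes mm [-125.3  100.6 -112.4] in current axes [-140.7  -77.8 -112.3] t 0.1
```

Call:
arm_command(deltas=[{"slide": [0,0,-25],"angular": [0,0,0.131],"claw": 0.4},{"slide": [0,0,-25],"angular": [0,0,0.131],"claw": 0.4},{"slide": [0,0,-25],"angular": [0,0,0.131],"claw": 0.4},{"slide": [0,0,-25],"angular": [0,0,0.131],"claw": 0.4},{"slide": [0,0,-12],"angular": [0,0,0.131],"claw": 0.4}])

```text
t: 0.6
ee_pos: [0.1996, 0.4858, 0.3622]
tcp_rot: [0.501, 0.865, 0.001, -0.0]
contact_force: [-0.2, 0.4, -0.3]
finger_gap: 0.399
finger_force: 0.0
```

Call:
arm_command(deltas=[{"slide": [0,0,0],"angular": [0,0,0.131],"claw": 0.4},{"slide": [0,0,0],"angular": [0,0,0.131],"claw": 0.4},{"slide": [0,0,0],"angular": [0,0,0.131],"claw": 0.4},{"slide": [0,0,0],"angular": [0,0,0.133],"claw": 0.4},{"slide": [-20,10,0],"angular": [0,0,0],"claw": 0.4}])

```text
t: 1.1
ee_pos: [0.209, 0.4667, 0.359]
tcp_rot: [0.707, 0.707, -0.001, 0.0]
contact_force: [0.4, -0.5, -0.0]
finger_gap: 0.402
finger_force: 0.0
```

Call:
arm_command(deltas=[{"slide": [-36,22,0],"angular": [0,0,0],"claw": 0.4},{"slide": [-36,22,0],"angular": [0,0,0],"claw": 0.4},{"slide": [-36,22,0],"angular": [0,0,0],"claw": 0.4},{"slide": [-36,22,0],"angular": [0,0,0],"claw": 0.4},{"slide": [-36,22,0],"angular": [0,0,0],"claw": 0.4}])

```text
t: 1.6
ee_pos: [0.3199, 0.284, 0.36]
tcp_rot: [0.707, 0.707, -0.0, 0.0]
contact_force: [0.6, 0.3, 0.2]
finger_gap: 0.399
finger_force: 0.0
```

Call:
arm_command(deltas=[{"slide": [-36,22,0],"angular": [0,0,0],"claw": 0.4},{"slide": [-36,22,0],"angular": [0,0,0],"claw": 0.4},{"slide": [-36,22,0],"angular": [0,0,0],"claw": 0.4},{"slide": [-36,22,0],"angular": [0,0,0],"claw": 0.4},{"slide": [-36,22,0],"angular": [0,0,0],"claw": 0.4}])

```text
t: 2.1
ee_pos: [0.4299, 0.1039, 0.3601]
tcp_rot: [0.707, 0.707, -0.0, -0.0]
contact_force: [1.7, 0.7, 0.3]
finger_gap: 0.402
finger_force: 0.0
```

Call:
arm_command(deltas=[{"slide": [-36,22,0],"angular": [0,0,0],"claw": 0.4},{"slide": [-36,22,0],"angular": [0,0,0],"claw": 0.4},{"slide": [-36,22,0],"angular": [0,0,0],"claw": 0.4},{"slide": [-36,22,0],"angular": [0,0,0],"claw": 0.4},{"slide": [-36,22,0],"angular": [0,0,0],"claw": 0.4}])

```text
t: 2.6
ee_pos: [0.54, -0.0761, 0.3599]
tcp_rot: [0.707, 0.707, -0.0, -0.0]
contact_force: [0.7, 0.3, 0.5]
finger_gap: 0.403
finger_force: 0.0
```

Call:
arm_command(deltas=[{"slide": [-11,24,30],"angular": [0,0,0],"claw": 0.4},{"slide": [-11,24,30],"angular": [0,0,0],"claw": 0.4},{"slide": [0,24,30],"angular": [0,0,0],"claw": 0.4},{"slide": [0,24,20],"angular": [0,0,0],"claw": 0.4},{"slide": [0,20,0],"angular": [0,0,0],"claw": 0.4}])

```text
t: 3.1
ee_pos: [0.6552, -0.0965, 0.2455]
tcp_rot: [0.707, 0.707, -0.002, -0.003]
contact_force: [0.5, 0.1, -0.5]
finger_gap: 0.402
finger_force: 0.0
```

Run:
```python
from h import *
s=env.get_state(); im=optics.read_camera("wrist"); cv2.imwrite("pics/w1.png",im[:,:,::-1]); W=cam("wrist",s)
print(s["ee_pos"]); print("pred bar",pix(W,[[.6565,-.06,.054],[.6565,-.098,.054],[.6565,-.136,.054]]))
```

```text
[ 0.65518814 -0.09645861  0.24548438]
pred bar [[282.0254019  145.54356968]
 [281.97780566 185.67063797]
 [281.92951597 223.06184133]]
```

View pics/w1.png

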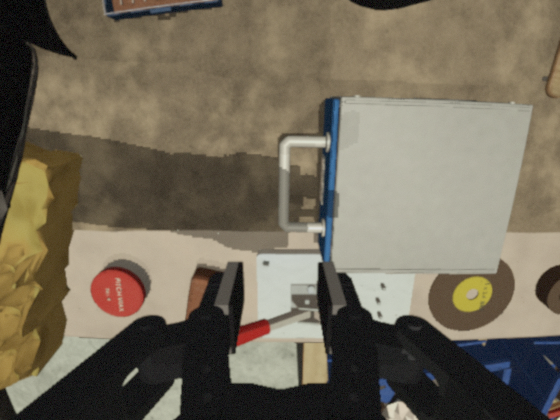

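The wrist view shows the bar at column ~284.5, rows 143–228, within about 2 mm of where I predicted it. The roof corners are near (341,97), (532,104), (500,273) and (333,270).

Run:
```python
from h import *
s=env.get_state(); W=cam("wrist",s)
P=onz(W,[[341,97],[532,104],[500,273],[333,270]],.074); print(P.round(4),P.mean(0))
B=onz(W,[[284.8,150],[284.5,185.5],[284.3,220]],.056); print(B.round(4)); plan([B[1][0],-.098,.052],0)
```

```text
[[ 0.7083 -0.0166  0.074 ]
 [ 0.8769 -0.018   0.074 ]
 [ 0.8804 -0.1829  0.074 ]
 [ 0.7093 -0.1773  0.074 ]] [ 0.79371365 -0.09870126  0.074     ]
[[ 0.662  -0.0638  0.056 ]
 [ 0.6619 -0.0974  0.056 ]
 [ 0.6618 -0.1322  0.056 ]]
cur [ 0.6577 -0.0963  0.2461] turn tool [-0.0044 -0.0009  0.0001] slide in final axes mm [ -1.7   4.2 194.1] in current axes [ -1.8   5.  194.1] t 3.15
```

Call:
arm_command(deltas=[{"slide": [-2,4,30],"angular": [0,0,0],"claw": 0.36},{"slide": [0,0,40],"angular": [0,0,0],"claw": 0.36},{"slide": [0,0,40],"angular": [0,0,0],"claw": 0.36},{"slide": [0,0,25],"angular": [0,0,0],"claw": 0.36},{"slide": [0,0,10],"angular": [0,0,0],"claw": 0.36}])

```text
t: 3.65
ee_pos: [0.6575, -0.0981, 0.1017]
tcp_rot: [0.707, 0.707, -0.002, -0.002]
contact_force: [-0.8, 0.0, 0.2]
finger_gap: 0.359
finger_force: 0.0
```

Call:
arm_command(deltas=[{"slide": [0,0,15],"angular": [0,0,0],"claw": 0.36},{"slide": [0,0,15],"angular": [0,0,0],"claw": 0.36},{"slide": [0,0,15],"angular": [0,0,0],"claw": 0.36},{"slide": [0,0,4],"angular": [0,0,0],"claw": 0.36},{"slide": [0,0,0],"angular": [0,0,0],"claw": 0.36}])

```text
t: 4.15
ee_pos: [0.6592, -0.0983, 0.056]
tcp_rot: [0.707, 0.707, -0.0, -0.0]
contact_force: [-0.1, 0.3, 1.4]
finger_gap: 0.362
finger_force: 0.0
```

Call:
arm_command(deltas=[{"slide": [0,0,0],"angular": [0,0,0],"claw": 0.0},{"slide": [0,0,0],"angular": [0,0,0],"claw": 0.0},{"slide": [0,0,0],"angular": [0,0,0],"claw": 0.0},{"slide": [0,0,0],"angular": [0,0,0],"claw": 0.0},{"slide": [0,0,0],"angular": [0,0,0],"claw": 0.0}], grip_force=30)

```text
t: 4.65
ee_pos: [0.6574, -0.0985, 0.0572]
tcp_rot: [0.707, 0.707, -0.001, -0.001]
contact_force: [-8.8, -0.1, 5.4]
finger_gap: 0.104
finger_force: 29.6
```

Call:
arm_command(deltas=[{"slide": [0,-8,0],"angular": [0,0,0],"claw": 0.0},{"slide": [0,-12,0],"angular": [0,0,0],"claw": 0.0},{"slide": [0,-15,0],"angular": [0,0,0],"claw": 0.0},{"slide": [0,-15,0],"angular": [0,0,0],"claw": 0.0},{"slide": [0,-15,0],"angular": [0,0,0],"claw": 0.0}])

```text
t: 5.15
ee_pos: [0.5951, -0.0977, 0.0572]
tcp_rot: [0.707, 0.707, 0.002, 0.001]
contact_force: [2.4, 2.3, -0.2]
finger_gap: 0.096
finger_force: 29.6
```

Call:
arm_command(deltas=[{"slide": [0,-15,0],"angular": [0,0,0],"claw": 0.0},{"slide": [0,-15,0],"angular": [0,0,0],"claw": 0.0},{"slide": [0,-12,0],"angular": [0,0,0],"claw": 0.0},{"slide": [0,-10,0],"angular": [0,0,0],"claw": 0.0},{"slide": [0,-7,0],"angular": [0,0,0],"claw": 0.0}])

```text
t: 5.65
ee_pos: [0.5357, -0.097, 0.0572]
tcp_rot: [0.707, 0.707, 0.002, -0.0]
contact_force: [1.5, 6.5, -0.8]
finger_gap: 0.1
finger_force: 29.7
```

Call:
arm_command(deltas=[{"slide": [0,-5,0],"angular": [0,0,0],"claw": 0.0},{"slide": [0,0,0],"angular": [0,0,0],"claw": 0.0},{"slide": [0,0,0],"angular": [0,0,0],"claw": 0.0},{"slide": [0,0,0],"angular": [0,0,0],"claw": 0.0},{"slide": [0,0,0],"angular": [0,0,0],"claw": 0.0}])

```text
t: 6.15
ee_pos: [0.5305, -0.0969, 0.0572]
tcp_rot: [0.707, 0.707, 0.002, -0.001]
contact_force: [-1.1, 5.9, 2.2]
finger_gap: 0.104
finger_force: 30.0
```

Call:
arm_command(deltas=[{"slide": [0,0,0],"angular": [0,0,0],"claw": 0.36},{"slide": [0,0,0],"angular": [0,0,0],"claw": 0.36},{"slide": [0,0,0],"angular": [0,0,0],"claw": 0.36},{"slide": [0,0,-15],"angular": [0,0,0],"claw": 0.36},{"slide": [0,0,-30],"angular": [0,0,0],"claw": 0.36}])

```text
t: 6.65
ee_pos: [0.5289, -0.0983, 0.0996]
tcp_rot: [0.707, 0.707, -0.001, -0.002]
contact_force: [0.3, 0.6, -0.2]
finger_gap: 0.361
finger_force: 0.0
```

Call:
arm_command(deltas=[{"slide": [0,0,-40],"angular": [0,0,0],"claw": 0.36},{"slide": [0,20,-40],"angular": [0,0,0],"claw": 0.36},{"slide": [0,20,-40],"angular": [0,0,0],"claw": 0.36},{"slide": [0,20,-40],"angular": [0,0,0],"claw": 0.36},{"slide": [0,0,0],"angular": [0,0,0],"claw": 0.36}])

```text
t: 7.15
ee_pos: [0.5945, -0.0989, 0.2673]
tcp_rot: [0.707, 0.707, 0.003, 0.004]
contact_force: [0.1, 0.3, 0.9]
finger_gap: 0.354
finger_force: 0.0
```

Run:
```python
from h import *
s=env.get_state(); im=optics.read_camera("wrist"); cv2.imwrite("pics/w2.png",im[:,:,::-1]); np.save("w2.npy",[*s["ee_pos"],*s["tcp_rot"]])
cv2.imwrite("pics/t2.png",optics.read_camera("top")[:,:,::-1])
```

```text
(no output)
```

View pics/w2.png

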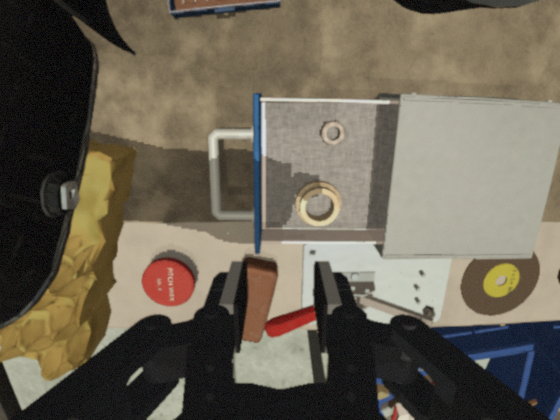

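The drawer is open. The collar shows at (319,204), on the right side, and the nut at (333,132), on the left. The front panel line is near column 258 and the roof's front edge near column 393.

Run:
```python
from h import *
s=env.get_state(); im=optics.read_camera("wrist")[:,:,::-1].copy(); W=cam("wrist",s); print(s["ee_pos"],s["q"])
h=cv2.cvtColor(im,cv2.COLOR_BGR2HSV); print(im[204,300],h[204,300],h[190,319],"floor",h[170,280])
m=((h[:,:,1]>70)&(h[:,:,2]>90)).astype(np.uint8); roi=np.zeros_like(m); roi[165:238,285:360]=1; m*=roi
c=max(cv2.findContours(m,0,1)[0],key=cv2.contourArea); print(cv2.boundingRect(c))
hull=cv2.convexHull(c)[:,0]; P=onz(W,hull,.024)
# circle fit
A=np.c_[2*P[:,:2],np.ones(len(P))]; x=np.linalg.lstsq(A,(P[:,:2]**2).sum(1),rcond=None)[0]; print("collar",x[:2],"r",np.sqrt(x[2]+x[:2]@x[:2]))
# bore
print("inner front face panel top / roof edge / side walls")
print(onz(W,[[261,120],[261,200]],.069).round(4),onz(W,[[393,130],[386,230]],.074).round(4),onz(W,[[320,100],[320,230]],.05).round(4))
print("nut",onz(W,[[333,132]],.020).round(4))
t=cv2.imread("pics/t2.png");T=cam("top")
print("top pred",pix(T,[[x[0],x[1],.024],[x[0]-.026,x[1],.024],[x[0],x[1]-.026,.024]]))
h=cv2.cvtColor(t,cv2.COLOR_BGR2HSV); m=((h[:,:,1]>70)&(h[:,:,2]>90)).astype(np.uint8)
cv2.imwrite("pics/z2.png",np.hstack([cv2.resize(im[90:260,245:405],None,fx=2.5,fy=2.5),cv2.resize(t[130:215,285:365],None,fx=5,fy=5)]))
```

```text
[ 0.59132902 -0.09863156  0.26194216] [-1.65206338e-01  2.69672363e-01  1.66819008e-01  1.46598628e+00
 -1.47636687e-04  1.40560750e+00]
[110 136 153] [ 18  72 153] [19 86 95] floor [ 16  36 106]
(300, 183, 47, 41)
collar [ 0.6397139 -0.1336619] r 0.02464857389106187
inner front face panel top / roof edge / side walls
[[ 0.5753 -0.0396  0.069 ]
 [ 0.5741 -0.1152  0.069 ]] [[ 0.6944 -0.0474  0.074 ]
 [ 0.6973 -0.1447  0.074 ]] [[ 0.6301 -0.0225  0.05  ]
 [ 0.6348 -0.1544  0.05  ]]
nut [[ 0.6483 -0.0555  0.02  ]]
top pred [[339.39039617 191.11057322]
 [339.4978809  201.53868426]
 [349.77106389 191.22011112]]
```

View pics/z2.png

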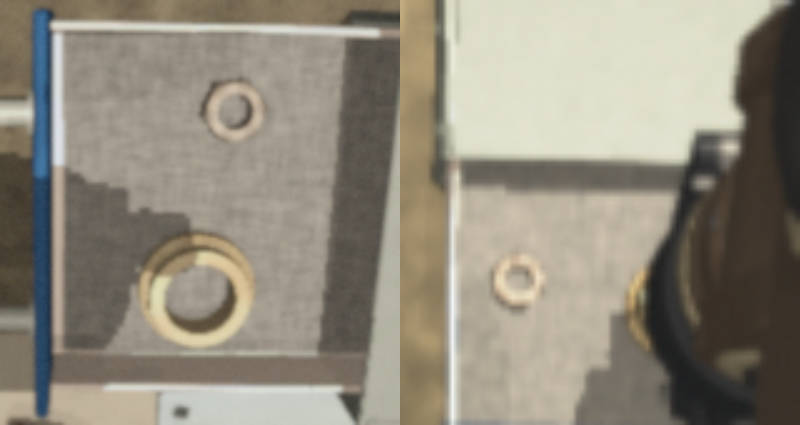

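Call:
arm_command(deltas=[{"slide": [10,-20,-25],"angular": [0,0,0],"claw": 1},{"slide": [20,-25,-25],"angular": [0,0,0],"claw": 1},{"slide": [30,-25,-20],"angular": [0,0,0],"claw": 1},{"slide": [35,-20,0],"angular": [0,0,0],"claw": 1},{"slide": [40,-10,0],"angular": [0,0,0],"claw": 1}])

```text
t: 7.8
ee_pos: [0.4881, 0.0368, 0.3309]
tcp_rot: [0.708, 0.706, -0.0, -0.0]
contact_force: [0.8, 0.1, 0.7]
finger_gap: 1.0
finger_force: 0.0
```

Call:
arm_command(deltas=[{"slide": [40,-15,0],"angular": [0,0,0],"claw": 1},{"slide": [40,-15,0],"angular": [0,0,0],"claw": 1},{"slide": [40,-15,0],"angular": [0,0,0],"claw": 1},{"slide": [40,-10,0],"angular": [0,0,0],"claw": 1},{"slide": [40,-6,0],"angular": [0,0,0],"claw": 1}])

```text
t: 8.3
ee_pos: [0.4275, 0.2373, 0.3299]
tcp_rot: [0.707, 0.707, -0.001, -0.0]
contact_force: [0.8, 0.2, -0.5]
finger_gap: 0.999
finger_force: 0.0
```

Call:
arm_command(deltas=[{"slide": [35,0,0],"angular": [0,0,-0.125],"claw": 1},{"slide": [0,0,0],"angular": [0,0,-0.125],"claw": 1},{"slide": [0,0,0],"angular": [0,0,-0.125],"claw": 1},{"slide": [0,0,0],"angular": [0,0,-0.125],"claw": 1},{"slide": [0,0,0],"angular": [0,0,-0.125],"claw": 1}])

```text
t: 8.8
ee_pos: [0.4285, 0.271, 0.3294]
tcp_rot: [0.453, 0.891, -0.002, -0.001]
contact_force: [0.4, 0.2, 0.7]
finger_gap: 1.0
finger_force: 0.0
```

Call:
arm_command(deltas=[{"slide": [0,0,0],"angular": [0,0,-0.125],"claw": 1},{"slide": [0,0,0],"angular": [0,0,-0.125],"claw": 1},{"slide": [0,0,0],"angular": [0,0,-0.125],"claw": 1},{"slide": [0,0,0],"angular": [0,0,-0.125],"claw": 1},{"slide": [0,0,0],"angular": [0,0,-0.125],"claw": 1}])

```text
t: 9.3
ee_pos: [0.4286, 0.2708, 0.3294]
tcp_rot: [0.157, 0.988, -0.001, -0.001]
contact_force: [0.1, 0.0, 0.1]
finger_gap: 1.001
finger_force: 0.0
```

Call:
arm_command(deltas=[{"slide": [0,0,0],"angular": [0,0,-0.125],"claw": 1},{"slide": [0,0,0],"angular": [0,0,-0.125],"claw": 1},{"slide": [0,0,0],"angular": [0,0,0],"claw": 1},{"slide": [0,0,0],"angular": [0,0,0],"claw": 1},{"slide": [0,0,0],"angular": [0,0,0],"claw": 1}])

```text
t: 9.8
ee_pos: [0.4292, 0.2713, 0.3307]
tcp_rot: [0.036, 0.999, -0.0, -0.0]
contact_force: [-0.5, 0.2, -0.4]
finger_gap: 0.999
finger_force: 0.0
```

Run:
```python
from h import *
s=env.get_state(); print(s["ee_pos"],s["tcp_rot"],s["q"][5]); im=optics.read_camera("wrist")[:,:,::-1].copy(); np.save("w3.npy",[*s["ee_pos"],*s["tcp_rot"]])
t=optics.read_camera("top")[:,:,::-1].copy(); cv2.imwrite("pics/w3.png",im);cv2.imwrite("pics/t3.png",t)
cv2.imwrite("pics/z3.png",np.hstack([cv2.resize(im,(400,300))[:, :],cv2.resize(t[155:215,300:380],(400,300),interpolation=2)]) )
```

```text
[0.42920526 0.27132903 0.3307133 ] [ 3.64757887e-02  9.99334404e-01 -3.01508155e-04 -4.17219949e-04] 0.636718111786008
```

View pics/z3.png

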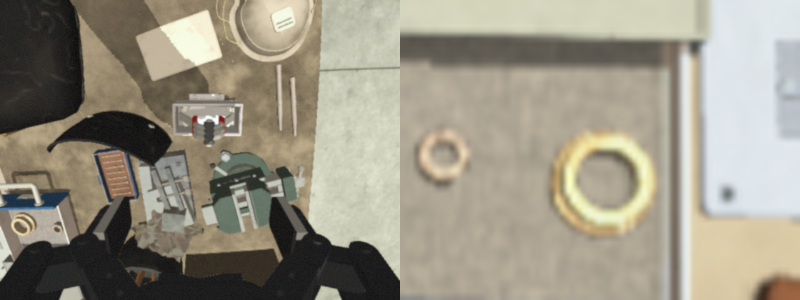

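The tongs show in the wrist view at about (292,175) full-scale, standing in the holder. In the top crop the collar is at about top pixel (340.8,191.6). I'll zoom on the tongs.

Run:
```python
from h import *
T=cam("top"); a=np.load("w3.npy"); W=cam("wrist",dict(ee_pos=a[:3],tcp_rot=a[3:]))
print("collar top",onz(T,[[340.8,191.6]],.024))
b=np.load("w2.npy")
W2=cam("wrist",dict(ee_pos=np.array([0.59132902,-0.09863156,0.26194216]),tcp_rot=np.array([.7071,.7071,0,0])))
print("collar wrist",onz(W2,[[323.6,206]],.024))
im=cv2.imread("pics/w3.png"); cv2.imwrite("pics/z4.png",cv2.resize(im[125:205,240:345],None,fx=7,fy=7,interpolation=2))
print(pix(W,[[.429,.273,.15],[.43,.2825,.06]]))
```

```text
collar top [[ 0.63852697 -0.13717343  0.024     ]]
collar wrist [[ 0.63975242 -0.13684738  0.024     ]]
[[281.89356303 185.84340255]
 [289.78413468 166.20996905]]
```

View pics/z4.png

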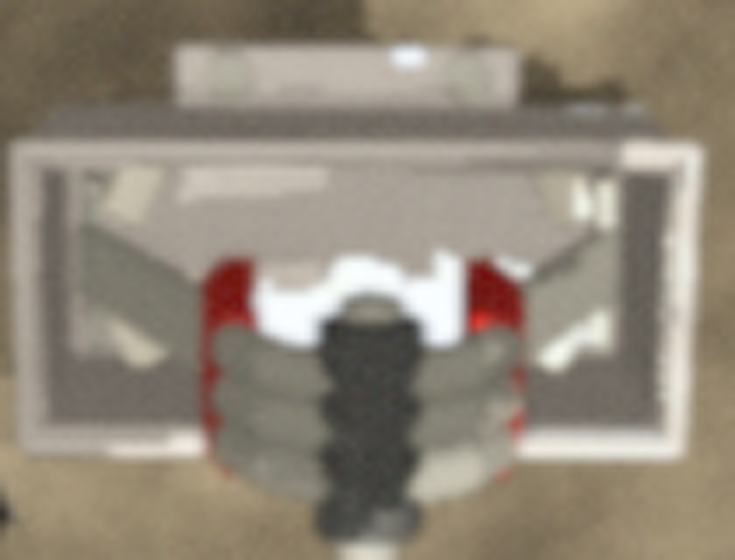

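The zoom shows the rim corners at crop (12,145), (703,145), (688,457) and (22,457). The knuckle pin is centred at (369,420), with its ends at rows 295 and 545. The outer faces of the red pads are at columns 203 and 524.

Run:
```python
from h import *
a=np.load("w3.npy"); W=cam("wrist",dict(ee_pos=a[:3],tcp_rot=a[3:]))
f=lambda L,z:onz(W,np.array(L)/7+[239.5,124.5],z).round(4)
r=f([[12,145],[703,145],[688,457],[22,457]],.06); print("rim",r,r.mean(0)); e=r[0]-r[1];e2=r[3]-r[2]; print(np.degrees(np.arctan2(e[1],e[0])),np.degrees(np.arctan2(e2[1],e2[0])))
print("knuckle",f([[369,420]],.145),"pin ends",f([[369,300],[369,540]],.143)); p=f([[203,390],[524,390]],.12); print("pads",p,p.mean(0),np.linalg.norm(p[0]-p[1]))
p=f([[110,190],[595,190],[140,350],[560,350]],.026);print("jaws",p,p.mean(0))
plan([.429,.277,.2],86)
```

```text
rim [[0.4015 0.2286 0.06  ]
 [0.4096 0.3415 0.06  ]
 [0.4626 0.3378 0.06  ]
 [0.4544 0.2246 0.06  ]] [0.432025 0.283125 0.06    ]
-94.10364906348383 -94.14316431066794
knuckle [[0.4297 0.2826 0.145 ]] pin ends [[0.414  0.2836 0.143 ]
 [0.4471 0.2816 0.143 ]]
pads [[0.4302 0.2596 0.12  ]
 [0.4335 0.3054 0.12  ]] [0.43185 0.2825  0.12   ] 0.04591873256090591
jaws [[0.4154 0.241  0.026 ]
 [0.4217 0.3275 0.026 ]
 [0.445  0.2437 0.026 ]
 [0.4505 0.3201 0.026 ]] [0.43315  0.283075 0.026   ]
cur [0.4294 0.2715 0.331 ] turn tool [-0.0003 -0.0003 -0.0023] slide in final axes mm [  0.8   5.5 131. ] in current axes [  0.7   5.5 131. ] t 9.9
```

Call:
arm_command(deltas=[{"slide": [-1,11.5,10],"angular": [0,0,0],"claw": 1},{"slide": [0,0,40],"angular": [0,0,0],"claw": 1},{"slide": [0,0,45],"angular": [0,0,0],"claw": 1},{"slide": [0,0,40],"angular": [0,0,0],"claw": 1},{"slide": [0,0,20],"angular": [0,0,0],"claw": 1}])

```text
t: 10.4
ee_pos: [0.4296, 0.2826, 0.1716]
tcp_rot: [0.035, 0.999, -0.001, -0.002]
contact_force: [-0.6, 0.5, 0.6]
finger_gap: 1.001
finger_force: 0.0
```

Call:
arm_command(deltas=[{"slide": [0,0,15],"angular": [0,0,0],"claw": 1},{"slide": [0,0,15],"angular": [0,0,0],"claw": 1},{"slide": [0,0,15],"angular": [0,0,0],"claw": 1},{"slide": [0,0,10],"angular": [0,0,0],"claw": 1},{"slide": [0,0,5],"angular": [0,0,0],"claw": 1}])

```text
t: 10.9
ee_pos: [0.4307, 0.283, 0.1148]
tcp_rot: [0.035, 0.999, -0.0, -0.001]
contact_force: [0.6, -1.0, -0.2]
finger_gap: 1.001
finger_force: 0.0
```

Run:
```python
from h import *
plan([.4315,.283,.101],86); s=env.get_state(); print(s["contact_force"])
```

```text
cur [0.4307 0.283  0.1148] turn tool [-0.001  -0.0015 -0.001 ] slide in final axes mm [-0.8  0.  13.8] in current axes [-0.8  0.  13.8] t 10.9
[ 0.57563658 -1.03524957 -0.24238867]
```

Call:
arm_command(deltas=[{"slide": [-1,0,7],"angular": [0,0,0],"claw": 1},{"slide": [0,0,6],"angular": [0,0,0],"claw": 1},{"slide": [0,0,0],"angular": [0,0,0],"claw": 1},{"slide": [0,0,0],"angular": [0,0,0],"claw": 0.7},{"slide": [0,0,0],"angular": [0,0,0],"claw": 0.6}], grip_force=40)

```text
t: 11.4
ee_pos: [0.4326, 0.2831, 0.1038]
tcp_rot: [0.035, 0.999, 0.0, 0.0]
contact_force: [0.2, 0.6, -0.2]
finger_gap: 0.692
finger_force: 0.0
```

Call:
arm_command(deltas=[{"slide": [0,0,0],"angular": [0,0,0],"claw": 0.56},{"slide": [0,0,0],"angular": [0,0,0],"claw": 0.54},{"slide": [0,0,0],"angular": [0,0,0],"claw": 0.53},{"slide": [0,0,0],"angular": [0,0,0],"claw": 0.53},{"slide": [0,0,0],"angular": [0,0,0],"claw": 0.53}])

```text
t: 11.9
ee_pos: [0.4328, 0.2835, 0.1042]
tcp_rot: [0.035, 0.999, 0.001, 0.001]
contact_force: [0.0, 0.5, 6.2]
finger_gap: 0.532
finger_force: 11.7
```

Call:
arm_command(deltas=[{"slide": [0,0,-8],"angular": [0,0,0],"claw": 0.53},{"slide": [0,0,-15],"angular": [0,0,0],"claw": 0.53},{"slide": [0,0,-20],"angular": [0,0,0],"claw": 0.53},{"slide": [0,0,-20],"angular": [0,0,0],"claw": 0.53},{"slide": [0,0,-20],"angular": [0,0,0],"claw": 0.53}])

```text
t: 12.4
ee_pos: [0.4319, 0.2825, 0.187]
tcp_rot: [0.035, 0.999, -0.001, -0.0]
contact_force: [0.0, 0.1, -1.1]
finger_gap: 0.534
finger_force: 7.5
```

Call:
arm_command(deltas=[{"slide": [0,0,-25],"angular": [0,0,0],"claw": 0.53},{"slide": [0,0,-25],"angular": [0,0,0],"claw": 0.53},{"slide": [0,0,-25],"angular": [0,0,0],"claw": 0.53},{"slide": [0,0,-22],"angular": [0,0,0],"claw": 0.53},{"slide": [0,0,-15],"angular": [0,0,0],"claw": 0.53}])

```text
t: 12.9
ee_pos: [0.4323, 0.2827, 0.3]
tcp_rot: [0.035, 0.999, 0.0, 0.0]
contact_force: [-0.6, 0.1, -0.6]
finger_gap: 0.531
finger_force: 7.5
```

Run:
```python
from h import *
s=env.get_state(); print(s["ee_pos"],s["tcp_rot"],s["finger_force"]); im=optics.read_camera("wrist")[:,:,::-1].copy(); S=optics.read_camera("scene")[:,:,::-1].copy()
p=pix(cam("scene"),[s["ee_pos"]])[0].astype(int); print(p)
x,y=np.clip(p[0]-80,0,400),np.clip(p[1]-50,0,260)
cv2.imwrite("pics/z5.png",np.hstack([cv2.resize(im,(400,400)),cv2.resize(S[y:y+160,x:x+160],(400,400),interpolation=2)]))
plan([.639,-.137,.28],0)
```

```text
[0.4322913  0.282723   0.30004376] [3.54373997e-02 9.99371788e-01 4.86105623e-05 4.66924982e-04] 7.475939244031906
[143 126]
cur [0.4328 0.2831 0.3004] turn tool [3.2000e-03 9.0000e-04 1.4999e+00] slide in final axes mm [-420.1  206.2   20.4] in current axes [-235.4 -404.5   20.4] t 13.0
```

View pics/z5.png

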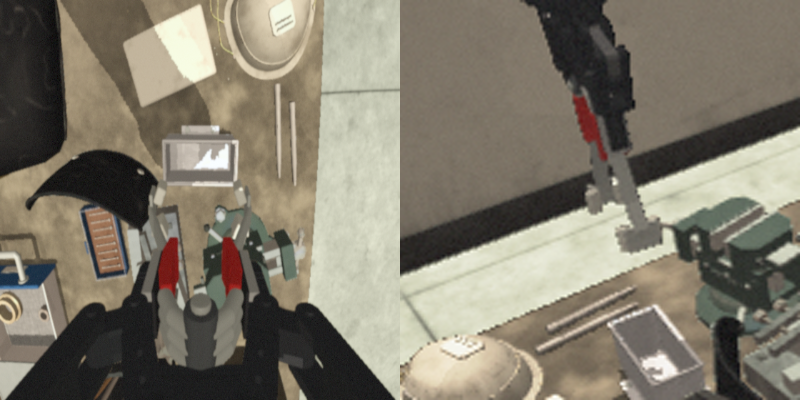

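The tongs hang upright in the fingers, clear of the holder, and the pads are gripped well. Next I turn them and carry them across.

Call:
arm_command(deltas=[{"slide": [0,0,0],"angular": [0,0,0.08],"claw": 0.53},{"slide": [0,0,0],"angular": [0,0,0.12],"claw": 0.53},{"slide": [0,0,0],"angular": [0,0,0.12],"claw": 0.53},{"slide": [0,0,0],"angular": [0,0,0.12],"claw": 0.53},{"slide": [0,0,0],"angular": [0,0,0.12],"claw": 0.53}])

```text
t: 13.5
ee_pos: [0.4319, 0.2825, 0.2969]
tcp_rot: [0.313, 0.95, -0.001, -0.001]
contact_force: [-0.6, 0.8, -0.8]
finger_gap: 0.534
finger_force: 7.5
```

Call:
arm_command(deltas=[{"slide": [0,0,0],"angular": [0,0,0.12],"claw": 0.53},{"slide": [0,0,0],"angular": [0,0,0.12],"claw": 0.53},{"slide": [0,0,0],"angular": [0,0,0.12],"claw": 0.53},{"slide": [0,0,0],"angular": [0,0,0.12],"claw": 0.53},{"slide": [0,0,0],"angular": [0,0,0.12],"claw": 0.53}])

```text
t: 14.0
ee_pos: [0.4319, 0.2825, 0.297]
tcp_rot: [0.579, 0.815, -0.001, -0.0]
contact_force: [-0.8, -0.0, -0.5]
finger_gap: 0.528
finger_force: 7.5
```

Call:
arm_command(deltas=[{"slide": [0,0,0],"angular": [0,0,0.12],"claw": 0.53},{"slide": [0,0,0],"angular": [0,0,0.12],"claw": 0.53},{"slide": [0,0,0],"angular": [0,0,0.1],"claw": 0.53},{"slide": [-10,10,0],"angular": [0,0,0],"claw": 0.53},{"slide": [-20,15,0],"angular": [0,0,0],"claw": 0.53}])

```text
t: 14.5
ee_pos: [0.4573, 0.2528, 0.2973]
tcp_rot: [0.705, 0.709, -0.001, -0.0]
contact_force: [0.5, -0.2, -0.3]
finger_gap: 0.533
finger_force: 7.5
```

Call:
arm_command(deltas=[{"slide": [-25,15,0],"angular": [0,0,0],"claw": 0.53},{"slide": [-30,15,0],"angular": [0,0,0],"claw": 0.53},{"slide": [-30,15,0],"angular": [0,0,0],"claw": 0.53},{"slide": [-30,10,0],"angular": [0,0,0],"claw": 0.53},{"slide": [-30,5,0],"angular": [0,0,0],"claw": 0.53}])

```text
t: 15.0
ee_pos: [0.518, 0.1057, 0.2971]
tcp_rot: [0.706, 0.708, -0.001, -0.0]
contact_force: [0.8, 0.5, 0.0]
finger_gap: 0.53
finger_force: 7.5
```

Call:
arm_command(deltas=[{"slide": [-30,5,0],"angular": [0,0,0],"claw": 0.53},{"slide": [-30,5,0],"angular": [0,0,0],"claw": 0.53},{"slide": [-30,5,0],"angular": [0,0,0],"claw": 0.53},{"slide": [-30,10,0],"angular": [0,0,0],"claw": 0.53},{"slide": [-30,15,0],"angular": [0,0,0],"claw": 0.53}])

```text
t: 15.5
ee_pos: [0.5569, -0.0443, 0.2978]
tcp_rot: [0.706, 0.708, -0.0, -0.0]
contact_force: [0.5, 0.3, -0.4]
finger_gap: 0.533
finger_force: 7.5
```

Call:
arm_command(deltas=[{"slide": [-30,15,0],"angular": [0,0,0],"claw": 0.53},{"slide": [-25,20,0],"angular": [0,0,0],"claw": 0.53},{"slide": [-20,20,0],"angular": [0,0,0],"claw": 0.53},{"slide": [-15,15,0],"angular": [0,0,0],"claw": 0.53},{"slide": [-5,10,0],"angular": [0,0,0],"claw": 0.53}])

```text
t: 16.0
ee_pos: [0.6378, -0.1399, 0.2964]
tcp_rot: [0.707, 0.707, -0.001, -0.001]
contact_force: [-0.2, 0.5, -0.9]
finger_gap: 0.531
finger_force: 7.5
```

Run:
```python
from h import *
plan([.639,-.137,.24],0)
```

```text
cur [ 0.6378 -0.1399  0.2964] turn tool [-0.0023  0.0003  0.0002] slide in final axes mm [ 2.9  1.2 56.4] in current axes [ 2.9  1.3 56.4] t 16.0
```

Call:
arm_command(deltas=[{"slide": [3,1,15],"angular": [0,0,0],"claw": 0.53},{"slide": [0,0,25],"angular": [0,0,0],"claw": 0.53},{"slide": [0,0,25],"angular": [0,0,0],"claw": 0.53},{"slide": [0,0,10],"angular": [0,0,0],"claw": 0.53},{"slide": [0,0,0],"angular": [0,0,0],"claw": 0.53}])

```text
t: 16.5
ee_pos: [0.6372, -0.1346, 0.221]
tcp_rot: [0.707, 0.707, -0.001, -0.002]
contact_force: [0.1, 0.0, -0.0]
finger_gap: 0.532
finger_force: 7.4
```

Run:
```python
from h import *
s=env.get_state(); print(s["ee_pos"],s["tcp_rot"]); im=optics.read_camera("wrist")[:,:,::-1].copy(); S=optics.read_camera("scene")[:,:,::-1].copy()
np.save("w6.npy",[*s["ee_pos"],*s["tcp_rot"]]); cv2.imwrite("pics/w6.png",im)
W=cam("wrist",s);o=s["ee_pos"]-[0,0,.102]; print("tongs feet pred",pix(W,[o+[-.035,0,.01],o+[.035,0,.01]]).round(),"collar",pix(W,[[.639,-.137,.024]]).round())
cv2.imwrite("pics/z6.png",np.hstack([cv2.resize(im[60:340,140:420],(400,400)),cv2.resize(S[170:290,310:430],(400,400),interpolation=2)]))
```

```text
[ 0.63720436 -0.13455962  0.22102595] [ 0.70685129  0.70735906 -0.00124884 -0.00169213]
tongs feet pred [[228. 221.]
 [331. 222.]] collar [[282. 185.]]
```

View pics/z6.png

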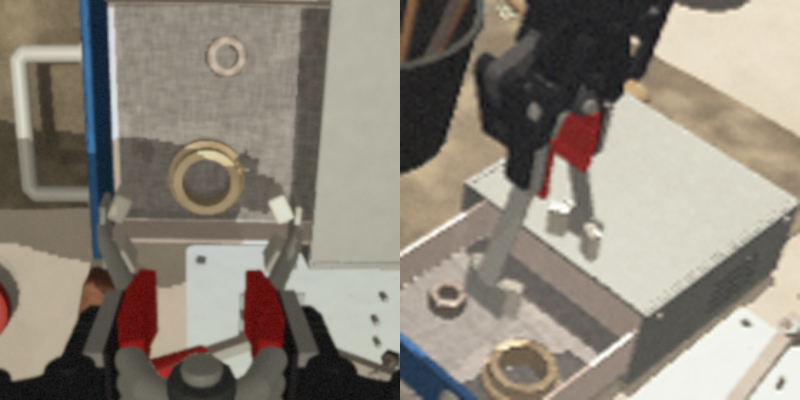

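The jaws sit over the drawer, centred within about 3 mm of the collar at wrist crop (207,178). The nut at (226,56) is clear of them. Small corrections, then I go down.

Call:
arm_command(deltas=[{"slide": [-1,1,20],"angular": [0,0,0],"claw": 0.53},{"slide": [0,0,20],"angular": [0,0,0],"claw": 0.53},{"slide": [0,0,20],"angular": [0,0,0],"claw": 0.53},{"slide": [0,0,10],"angular": [0,0,0],"claw": 0.53},{"slide": [0,0,0],"angular": [0,0,0],"claw": 0.53}])

```text
t: 17.1
ee_pos: [0.639, -0.1351, 0.1529]
tcp_rot: [0.707, 0.707, -0.0, -0.0]
contact_force: [-0.0, 0.3, -0.7]
finger_gap: 0.533
finger_force: 7.5
```

Run:
```python
from h import *
plan([.6395,-.138,.119],0); s=env.get_state(); print(s["contact_force"],s["finger_gap"])
```

```text
cur [ 0.639  -0.1351  0.1529] turn tool [-0.0011 -0.0002  0.0003] slide in final axes mm [-2.9  0.5 33.9] in current axes [-3.   0.5 33.9] t 17.1
[-0.00144896  0.34392302 -0.72686978] 0.5327328637727282
```

Call:
arm_command(deltas=[{"slide": [-3,0.5,0],"angular": [0,0,0],"claw": 0.53},{"slide": [0,0,6],"angular": [0,0,0],"claw": 0.53},{"slide": [0,0,6],"angular": [0,0,0],"claw": 0.53},{"slide": [0,0,6],"angular": [0,0,0],"claw": 0.53},{"slide": [0,0,4],"angular": [0,0,0],"claw": 0.53}])

```text
t: 17.6
ee_pos: [0.6396, -0.138, 0.1305]
tcp_rot: [0.707, 0.707, -0.0, -0.0]
contact_force: [-0.6, -0.1, -1.5]
finger_gap: 0.529
finger_force: 7.5
```

Call:
arm_command(deltas=[{"slide": [0,0,4],"angular": [0,0,0],"claw": 0.53},{"slide": [0,0,4],"angular": [0,0,0],"claw": 0.53},{"slide": [0,0,3],"angular": [0,0,0],"claw": 0.53},{"slide": [0,0,0],"angular": [0,0,0],"claw": 0.53},{"slide": [0,0,0],"angular": [0,0,0],"claw": 0.53}])

```text
t: 18.1
ee_pos: [0.6398, -0.1381, 0.1203]
tcp_rot: [0.707, 0.707, 0.0, 0.0]
contact_force: [0.2, 0.4, -0.6]
finger_gap: 0.536
finger_force: 7.5
```

Look before closing.

Run:
```python
from h import *
im=optics.read_camera("wrist")[:,:,::-1].copy(); S=optics.read_camera("scene")[:,:,::-1].copy()
cv2.imwrite("pics/z7.png",np.hstack([cv2.resize(im[130:330,180:380],(400,400),interpolation=2),cv2.resize(S[190:290,310:410],(400,400),interpolation=2)]))
```

```text
(no output)
```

View pics/z7.png

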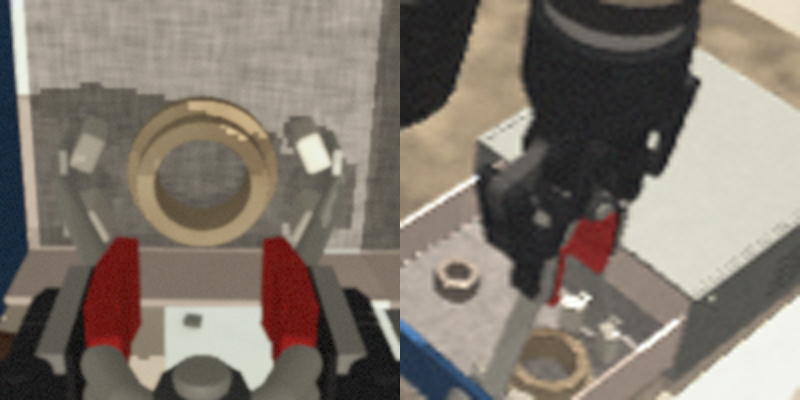

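The jaws straddle the collar evenly: jaw midpoint at crop 201, collar at 203. I'm closing now.

Call:
arm_command(deltas=[{"slide": [0,0,0],"angular": [0,0,0],"claw": 0.51},{"slide": [0,0,0],"angular": [0,0,0],"claw": 0.49},{"slide": [0,0,0],"angular": [0,0,0],"claw": 0.46},{"slide": [0,0,0],"angular": [0,0,0],"claw": 0.4},{"slide": [0,0,0],"angular": [0,0,0],"claw": 0.3}], grip_force=50)

```text
t: 18.7
ee_pos: [0.64, -0.1382, 0.1205]
tcp_rot: [0.707, 0.707, 0.0, 0.0]
contact_force: [0.0, -0.6, 0.2]
finger_gap: 0.457
finger_force: 50.1
```

Call:
arm_command(deltas=[{"slide": [0,0,0],"angular": [0,0,0],"claw": 0.2},{"slide": [0,0,0],"angular": [0,0,0],"claw": 0.2},{"slide": [0,0,0],"angular": [0,0,0],"claw": 0.2},{"slide": [0,0,0],"angular": [0,0,0],"claw": 0.2},{"slide": [0,0,0],"angular": [0,0,0],"claw": 0.2}])

```text
t: 19.2
ee_pos: [0.64, -0.1381, 0.1205]
tcp_rot: [0.707, 0.707, 0.0, 0.0]
contact_force: [2.0, 0.2, 1.1]
finger_gap: 0.46
finger_force: 50.2
```

Call:
arm_command(deltas=[{"slide": [0,0,-3],"angular": [0,0,0],"claw": 0.2},{"slide": [0,0,-5],"angular": [0,0,0],"claw": 0.2},{"slide": [0,0,-7],"angular": [0,0,0],"claw": 0.2},{"slide": [0,0,-8],"angular": [0,0,0],"claw": 0.2},{"slide": [0,0,-8],"angular": [0,0,0],"claw": 0.2}])

```text
t: 19.7
ee_pos: [0.6398, -0.1381, 0.1521]
tcp_rot: [0.707, 0.707, 0.0, 0.0]
contact_force: [0.7, -0.4, -2.4]
finger_gap: 0.464
finger_force: 50.5
```

Call:
arm_command(deltas=[{"slide": [0,0,-10],"angular": [0,0,0],"claw": 0.2},{"slide": [0,0,-10],"angular": [0,0,0],"claw": 0.2},{"slide": [0,0,-10],"angular": [0,0,0],"claw": 0.2},{"slide": [0,0,-10],"angular": [0,0,0],"claw": 0.2},{"slide": [0,0,-10],"angular": [0,0,0],"claw": 0.2}])

```text
t: 20.2
ee_pos: [0.6398, -0.1381, 0.2023]
tcp_rot: [0.707, 0.707, 0.0, 0.0]
contact_force: [0.8, -0.6, -2.2]
finger_gap: 0.461
finger_force: 50.5
```

Call:
arm_command(deltas=[{"slide": [0,0,-10],"angular": [0,0,0],"claw": 0.2},{"slide": [0,0,-10],"angular": [0,0,0],"claw": 0.2},{"slide": [0,0,-10],"angular": [0,0,0],"claw": 0.2},{"slide": [0,0,-8],"angular": [0,0,0],"claw": 0.2},{"slide": [0,0,-4],"angular": [0,0,0],"claw": 0.2}])

```text
t: 20.7
ee_pos: [0.6401, -0.1381, 0.2444]
tcp_rot: [0.707, 0.707, 0.0, 0.0]
contact_force: [-0.3, -0.3, -1.0]
finger_gap: 0.463
finger_force: 50.5
```

Call:
arm_command(deltas=[{"slide": [0,0,0],"angular": [0,0,0],"claw": 0.2},{"slide": [0,0,0],"angular": [0,0,0],"claw": 0.2},{"slide": [0,0,0],"angular": [0,0,0],"claw": 0.2},{"slide": [0,0,0],"angular": [0,0,0],"claw": 0.2},{"slide": [0,0,0],"angular": [0,0,0],"claw": 0.2}])

```text
t: 21.2
ee_pos: [0.6397, -0.138, 0.2429]
tcp_rot: [0.707, 0.707, -0.0, -0.0]
contact_force: [0.1, 0.6, -1.7]
finger_gap: 0.464
finger_force: 50.5
```

Run:
```python
from h import *
im=optics.read_camera("wrist")[:,:,::-1].copy(); S=optics.read_camera("scene")[:,:,::-1].copy()
cv2.imwrite("pics/z8.png",np.hstack([cv2.resize(im,(400,400)),cv2.resize(S[150:290,300:440],(400,400),interpolation=2)]))
```

```text
(no output)
```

View pics/z8.png

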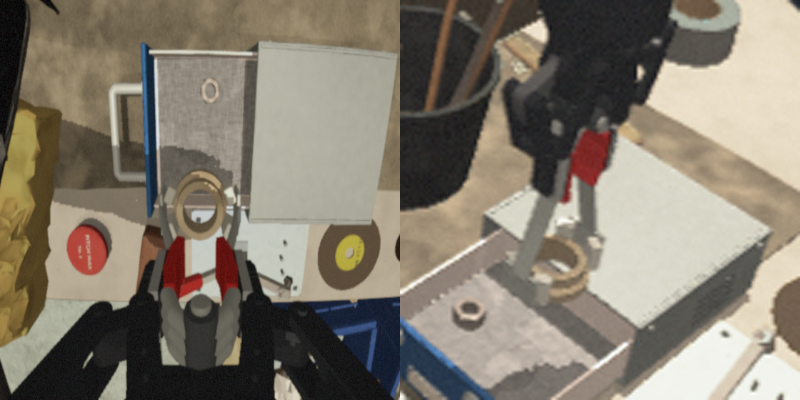

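The collar hangs level in the tongs at wrist crop (200,205). Its underside is about 0.135 m above the bench, well over the 0.074 m roof. The drawer is open with the nut at (209,90).

```bash
python3 -c "
from workcell import env
print(env.close_job())"
```

```text
the job is handed in; nothing more can be done
None
```

I handed the job in at about 21 s. The collar hangs steady in the squeezed tongs about 60 mm above the roof, and the drawer is open with the nut inside. The gripper never came near the collar or nut, nor the tin or burr case; the hand-in gave no verdict.

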